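# Switch the push-to-turn port selector to the green port

### The arm

A 7-joint arm with a two-finger parallel gripper is mounted at the origin on a cart in front of the work surface, level with it; the furniture and walls round the work are solid. World frame = base frame: x ahead of the robot, y to its left, z up, the work surface at z = 0. Lengths are in mm, angles in rad, forces in N, time in s.
With the tool pointing down it reaches from about 400 to 750 mm from the base axis. Payload 19.5 kg.
Tool frame: the origin (TCP) lies between the finger pads; the fingertips stand bot.nose_length ahead of it and the grasp point (between the pads) lies 3 mm ahead of it (bot.nose_length is the distance from the TCP to the fingertips, in mm); y points along the fingers, x is the direction in which the jaws open and shut, and the axes are right-handed (so a half turn about y gives the same grasp; the last joint's range is limited). The gripper opens to 85 mm and grips with 20 to 120 N. Pads are 22 mm wide; open, the fingers measure 114 mm over their backs; the gripper's body (76 mm by 85 mm) begins 54 mm behind the grasp point. The pads swing forward as they close: fully open they stand 13 mm farther back than shut.
Start: joints at [-1.144, 0.707, -0.028, 1.485, 0.022, 0.951, -0.075], TCP at [259.779, 512.945, 253.268] pointing down, gripper open.
Joint ranges: [-2.71, 2.71], [-0.32, 2.16], [-1.57, 1.52], [0, 2.45], [-1.46, 4.6], [0, 2.02], [-2.83, 2.83]. Speed limits (rad/s): [1.89, 1.89, 2.57, 2.57, 3.01, 3.01, 3.01].

### API

Orientations are given as a rotation vector (axis times angle).
In Python, from rig import bot, optics, hand_in gives the robot as it stands.
- The arm moves only by the tool arm_command, never from a script. Its argument "plan" is a list of rows, each an object with "slide": the shift along the tool's x, y, z in cm, a list of three; "delta_rot": the turn, a rotation vector about the tool's x, y, z in rad, a list of three; "fingers": the finger opening in cm, from 0 to 8.54. A call has 1 to 12 rows; each row is the pose to reach, as a shift and turn from the pose commanded when the call began, along the tool's axes at that moment; what a row does not reach only later rows make up. A row lasts 1/10 s, in which the tool goes at most 50 mm and 8.59 degrees, less where a joint would pass 70% of its speed; a pose out of reach is approached as far as the arm can. A call with a gripper value outside its range is refused whole. The fingers move at their own pace and stop on an object; "grip_force" is the grip in N (left out, the last holds). Time passes only in rows, so rows that repeat a pose let the fingers close. It gives the time, the measured TCP pose, the force and the opening at its end, in the units of the state.
- bot.observe(): the state, without advancing time (a new reading comes with each control period).
- optics.get_image(name): name is "scene" or "top" or "wrist"; returns (picture, depth): 480x640x3 uint8, red, green, blue; 480x640 float32, mm along the optical axis (not along the pixel's ray), 0 where there is no reading.
- optics.camera_model(name): a dict with "fovy" (degrees; the focal length in pixels is half the picture's height over the tangent of half this angle, whatever the lens; pixels are square), "cx", "cy" (the principal point, pixels), "R" (3x3) and "t" (3): a world point X has camera coordinates R X + t; the wrist camera has in their place "T_tool_cam" (4x4, takes a point from camera to tool coordinates, whose origin is the TCP and whose axes are the tool frame's). Camera axes: x right, y down, z forward; pixel columns grow to the right and rows downward; lengths in mm; the calibration is good to about 2 mm. A picture is of the moment at which its call begins: read the wrist's pose just before it. camera_model takes no time and is no camera call.
- hand_in(): hands the job in, once; it reports no verdict.
The state is a dict: "t": time; "joint_pos": joint angles; "joint_velocities": joint speeds; "effort": joint torques, N m; "tool_pos": TCP position; "orientation": TCP orientation; "contact_force": force on the tool from outside, world axes, zero at the start; "torque": the same for the moment, N m; "gripper_width": opening from 0.0 (shut) to 1.0 (fully open).
Only numpy, scipy, OpenCV 4.12 (cv2) and the standard library are available. Lean on these libraries where they do the work, as an engineer would, in place of code of your own. Each camera call takes 0.05 s, during which the arm holds its last target.

### The job

Switch the selector valve to the green port: push its knob in, turn it to the green mark, and let it pop all the way up in the click there, so that it is locked. The click can lie a little to either side of the mark, so feel for it; regrip the knob as often as you need, and do not move or knock over the vial, the beaker or the spare nozzle beside the valve.

Things in the scene. Friction and masses are not known exactly. Their poses are not given: they have to be found in the camera images.
- valve: the selector valve: round aluminium block fixed to the worktop, flange 124 mm across, body 110 mm across, nine stub brass ports round it (to 73 mm from the axis, 22 mm up), black dial face on top, 45 mm above the worktop. Origin: centre of its underside, on the knob's vertical axis; x axis points to the dial's zero (the middle of nine click positions), z up
- knob_grip (a point): middle of the knob's grey bar grip, on its axis, 74 mm above the worktop when up. The upright bar is 14 mm thick between its two flat faces (46 mm long), 28 mm high (59 to 87 mm above the worktop when up) and stands on a round skirt 54 mm across, 5 mm thick. x axis: along the bar to the pointer end (narrow nose, white index line on top). Pinch it across the bar
- knob (a joint): knob angle in rad: 0 = pointer along the valve's x axis, growing counter-clockwise from above, stops at +-2.8. Nine clicks, one per port: five at the white ticks (0, +-0.628, +-1.257); those of the coloured ports (nominally +-1.885, +-2.513) lie up to 0.16 rad to one side of their marks, by an amount that no reading shows and that differs from side to side
- push (a joint): how far the knob is pushed down, m: 0 = fully up in a click, locked against a firm twist, with 0.03 rad of play; 0.008 = bottom stop. A spring lifts it (6 N up, 11 N at the bottom). From 0.0058 on it turns with light friction. Let go within about 0.08 rad of a click, it pops fully up; let go elsewhere it stays 4 to 5 mm down, not locked, and must be turned a little to find the click
- knob_index (a point): the pointer's line prolonged to the ring of marks: a point on the knob 43 mm from its axis at the height of the dial face; it lies over a mark's centre when the pointer stands exactly at that mark; at a coloured port's click it is up to 7 mm to one side of it
- mark_green: the green disc, one of four identical coloured port marks: a plastic disc, 13 mm across, 2.2 mm thick, fixed on the dial face 43 mm from the knob's axis. Which colour sits at which of the four places (108 or 144 degrees to either side of the dial's zero) differs from start to start. Origin: centre of its underside
- mark_red: the red disc, one of four identical coloured port marks: a plastic disc, 13 mm across, 2.2 mm thick, fixed on the dial face 43 mm from the knob's axis. Which colour sits at which of the four places (108 or 144 degrees to either side of the dial's zero) differs from start to start. Origin: centre of its underside
- mark_yellow: the yellow disc, one of four identical coloured port marks: a plastic disc, 13 mm across, 2.2 mm thick, fixed on the dial face 43 mm from the knob's axis. Which colour sits at which of the four places (108 or 144 degrees to either side of the dial's zero) differs from start to start. Origin: centre of its underside
- mark_blue: the blue disc, one of four identical coloured port marks: a plastic disc, 13 mm across, 2.2 mm thick, fixed on the dial face 43 mm from the knob's axis. Which colour sits at which of the four places (108 or 144 degrees to either side of the dial's zero) differs from start to start. Origin: centre of its underside
- vial_free_mid (a point): bystander: small capped glass vial, 28 mm across, 56 mm high, standing loose beside the valve; the point is its centre, half-way up
- beaker_50_mid (a point): bystander: small empty glass beaker, 43 mm across, 56 mm high, standing loose on the other side of the valve; the point is its centre, half-way up
- spare_nozzle_mid (a point): bystander: small waisted white nozzle, 23 mm across, 26 mm high, standing loose near the vial; the point is its centre, half-way up

How it is judged:
By the outcome, as a careful person would: the job done as asked, in the order asked, and still so for the second after the job is handed in, with the robot touching nothing.
It also fails if it takes over 58 s, if anything falls off the work surface, if the arm or the gripper's body presses on something with over 40 N, if the wrist force passes 120 N, or if a joint passes its speed limit or range.

## Working session

There is one attempt and no reset: what is moved stays moved. The work goes in short steps, Python scripts to look and compute and a tool call to move; the robot and the scene stay as the last step left them, time stands still between calls to the robot, and variables do not carry over. Pictures are saved under pics/ and viewed, and the job is handed in when it is done.

Besides the shell and the picture viewer there is one more tool, called after "Request:" as name(argument=value, ...), one argument or row to a line, values as JSON. arm_command: Moves the arm, as the interface text tells. Its arguments: {"type":"object","properties":{"plan":{"type":"array","items":{"type":"object","properties":{"slide":{"type":"array","items":{"type":"number"}},"delta_rot":{"type":"array","items":{"type":"number"}},"fingers":{"type":"number"}}}},"grip_force":{"type":"number"}},"required":["plan"]}

```bash
ls; mkdir -p pics; python3 - <<'E'
from rig import bot, optics
import cv2, numpy as np
s=bot.observe(); print({k:np.round(v,3) for k,v in s.items()}); print(bot.nose_length)
for n in ("scene","top"):
    p,d=optics.get_image(n); cv2.imwrite(f"pics/{n}0.png",p[:,:,::-1]); np.savez(f"{n}0.npz",p=p,d=d)
    m=optics.camera_model(n); print(n,m)
print(optics.camera_model("wrist"))
E
```

```text
pics
{'t': np.float64(0.0), 'joint_pos': array([-1.144,  0.707, -0.028,  1.485,  0.022,  0.951, -0.075]), 'joint_velocities': array([ 0.001, -0.   , -0.   , -0.001,  0.001, -0.001, -0.001]), 'effort': array([ 0.0000e+00, -8.8323e+01,  1.2350e+00, -2.3617e+01,  1.7000e-02,
        7.0000e-03,  0.0000e+00]), 'tool_pos': array([259.68 , 512.757, 252.863]), 'orientation': array([-1.396, -0.857,  0.858]), 'contact_force': array([ 0.161,  0.061, -1.101]), 'torque': array([-0.021, -0.015, -0.018]), 'gripper_width': np.float64(1.002)}
22.0
scene {'fovy': 45.889494751144184, 'cx': 310.6812081955503, 'cy': 231.98770461640368, 'R': array([[ 0.75435827, -0.65645848,  0.00242046],
       [-0.44279972, -0.511551  , -0.73637218],
       [ 0.48463595,  0.55441667, -0.67657235]]), 't': array([-313.47777856,  302.82443348,  706.52097696])}
top {'fovy': 46.022137567084904, 'cx': 324.3653374747024, 'cy': 236.88704190016747, 'R': array([[-0.00805953, -0.99957073,  0.02816729],
       [-0.98274128,  0.00271162, -0.18496548],
       [ 0.1848097 , -0.0291719 , -0.98234127]]), 't': array([ 55.41576146, 481.19907896, 872.22744369])}
{'fovy': 67.72999408242254, 'cx': 317.8336289677916, 'cy': 241.72323505903185, 'T_tool_cam': array([[ 9.99999807e-01, -3.73798992e-04,  4.95791312e-04,
        -2.14953552e-01],
       [-5.76813136e-04, -2.63698595e-01,  9.64604954e-01,
        -1.21971824e+02],
       [-2.29828887e-04, -9.64605054e-01, -2.63698760e-01,
         6.73077653e+01],
       [ 0.00000000e+00,  0.00000000e+00,  0.00000000e+00,
         1.00000000e+00]])}
```

View pics/scene0.png

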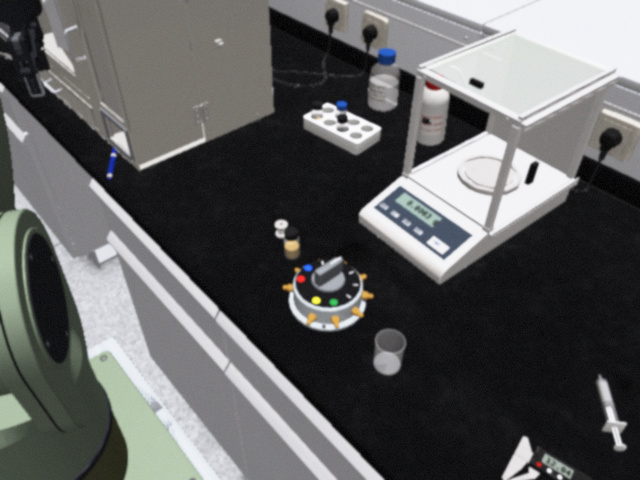

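View pics/top0.png

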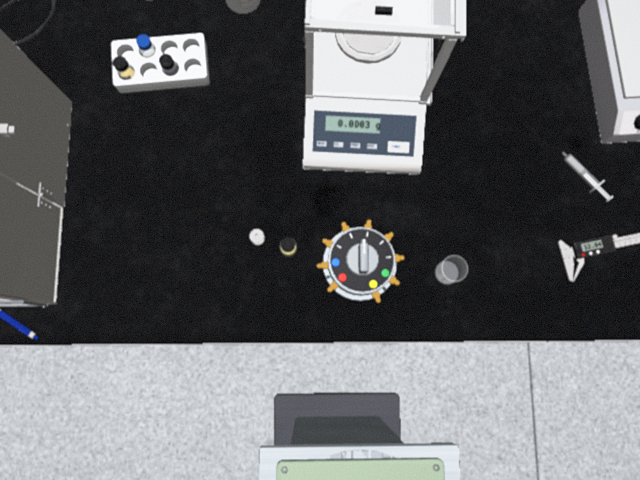

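```bash
python3 - <<'E'
from scipy.spatial.transform import Rotation as R
import numpy as np
print(R.from_rotvec([-1.396, -0.857, 0.858]).as_matrix().round(3))
E
```

```text
[[ 0.452 -0.    -0.892]
 [ 0.892 -0.001  0.452]
 [-0.001 -1.    -0.   ]]
```

```bash
cat > h.py <<'E'
import numpy as np, cv2
from scipy.spatial.transform import Rotation as Rot
def ray(m,u,v,z):
    f=240/np.tan(np.radians(m['fovy'])/2)
    R=np.array(m['R']);t=np.array(m['t'])
    d=R.T@np.array([(u-m['cx'])/f,(v-m['cy'])/f,1]); c=-R.T@t
    return c+d*(z-c[2])/d[2]
def wristmodel(m,s):
    T=np.eye(4);T[:3,:3]=Rot.from_rotvec(s['orientation']).as_matrix();T[:3,3]=s['tool_pos']
    W=T@np.array(m['T_tool_cam']); Rc=W[:3,:3].T
    return dict(m,R=Rc,t=-Rc@W[:3,3])
def masks(p,lo=(0,0),hi=(640,480)):
    hsv=cv2.cvtColor(p,cv2.COLOR_RGB2HSV); out={}
    for n,a,b in (('red',174,6),('yellow',25,34),('green',50,80),('blue',100,125)):
        h=hsv[...,0]; k=((h>=a)|(h<=b)) if a>b else ((h>=a)&(h<=b))
        k=k&(hsv[...,1]>150)&(hsv[...,2]>80)
        k[:lo[1]]=0;k[hi[1]:]=0;k[:,:lo[0]]=0;k[:,hi[0]:]=0
        nn,l,st,c=cv2.connectedComponentsWithStats(k.astype(np.uint8))
        if nn>1:
            i=1+np.argmax(st[1:,4]); out[n]=(c[i],st[i,4])
    return out
E
python3 - <<'E'
from h import *
from rig import optics
P={}
for n,lo,hi in (('top',(310,215),(412,310)),('scene',(275,240),(385,340))):
    m=optics.camera_model(n); p=np.load(n+'0.npz')['p']
    mk=masks(p,lo,hi); pts={}
    for k,(c,a) in mk.items(): pts[k]=ray(m,*c,47); print(n,k,c.round(1),a,pts[k].round(1))
    q=np.array([v[:2] for v in pts.values()])
    # circle fit radius 43
    from scipy.optimize import least_squares
    r=least_squares(lambda x:np.hypot(*(q-x).T)-43,q.mean(0)+[20,0]); c=r.x
    print('centre',c.round(1),r.fun.round(1),{k:np.degrees(np.arctan2(v[1]-c[1],v[0]-c[0])).round(1) for k,v in pts.items()})
m=optics.camera_model('top')
for n,u,v,z in (('vialtop',288,244,56),('nozzletop',257,236,26),('beakertop',457,267,56),('beakerbot',447,272,0)): print(n,ray(m,u,v,z).round(0))
p=np.load('top0.npz')['p'][210:310,310:500]; cv2.imwrite('pics/topz.png',cv2.resize(p[:,:,::-1],None,fx=4,fy=4,interpolation=cv2.INTER_CUBIC))
E
```

```text
top red [342.  276.9] 57 [415.9  25.2  47. ]
top yellow [372.8 283.5] 55 [405.  -23.8  47. ]
top green [385.9 272.5] 17 [422.7 -45.4  47. ]
top blue [335.2 261.9] 53 [440.   35.8  47. ]
centre [444.2  -7.3] [ 0.2 -0.5  0.7  0.3] {'red': np.float64(131.0), 'yellow': np.float64(-157.2), 'green': np.float64(-119.5), 'blue': np.float64(95.5)}
scene red [300.9 278.6] 62 [414.7  22.6  47. ]
scene yellow [315.9 299.7] 67 [403.9 -25.2  47. ]
scene green [333.1 301.6] 50 [421.  -45.1  47. ]
scene blue [307.6 267.5] 66 [438.4  33.8  47. ]
centre [443.9  -8.9] [-0.1  0.1 -0.1  0. ] {'red': np.float64(132.8), 'yellow': np.float64(-157.8), 'green': np.float64(-122.3), 'blue': np.float64(97.3)}
vialtop [468. 111.  56.]
nozzletop [487. 163.  26.]
beakertop [ 430. -158.   56.]
beakerbot [ 429. -156.    0.]
```

View pics/topz.png

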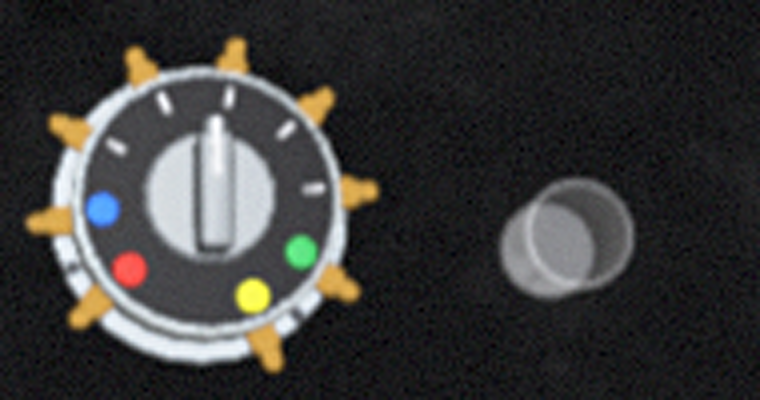

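Request:
arm_command(
  plan=[
    {"slide":[-4.5,0,-5],"delta_rot":[0,0,0],"fingers":4.5},
    {"slide":[-9,0,-10],"delta_rot":[0,-0.1,0],"fingers":4.5},
    {"slide":[-13,0,-16],"delta_rot":[0,-0.2,0],"fingers":4.5},
    {"slide":[-18,0,-22],"delta_rot":[0,-0.3,0],"fingers":4.5},
    {"slide":[-22,1,-25.5],"delta_rot":[0,-0.4,0],"fingers":4.5},
    {"slide":[-26,2,-29],"delta_rot":[0,-0.47,0],"fingers":4.5},
    {"slide":[-30,4,-32.5],"delta_rot":[0,-0.47,0],"fingers":4.5},
    {"slide":[-34,5.5,-36],"delta_rot":[0,-0.47,0],"fingers":4.5},
    {"slide":[-38.1,7,-40],"delta_rot":[0,-0.47,0],"fingers":4.5},
    {"slide":[-38.1,7,-40],"delta_rot":[0,-0.47,0],"fingers":4.5},
    {"slide":[-38.1,7,-40],"delta_rot":[0,-0.47,0],"fingers":4.5},
    {"slide":[-38.1,7,-40],"delta_rot":[0,-0.47,0],"fingers":4.5},
  ],
  grip_force=60,
)

```text
t: 1.3
tool_pos: [444.6, -12.7, 182.0]
orientation: [-1.212, -1.203, 1.208]
contact_force: [-0.1, 1.4, -0.3]
gripper_width: 0.527
```

```bash
cat > look.py <<'E'
import sys
from h import *
from rig import bot, optics
s=bot.observe(); p,d=optics.get_image('wrist'); n=sys.argv[1]
cv2.imwrite(f'pics/{n}.png',p[:,:,::-1]); m=wristmodel(optics.camera_model('wrist'),s)
import pickle; pickle.dump((s,p,d,m),open(n+'.pkl','wb'))
print(s['t'],np.round(s['tool_pos'],1),np.round(s['joint_pos'],2),s['contact_force'].round(1),s['gripper_width'])
print(Rot.from_rotvec(s['orientation']).as_matrix().round(3))
for k,(c,a) in masks(p).items(): print(k,c.round(1),a,ray(m,*c,47.2).round(1))
E
python3 look.py w1
```

```text
1.3 [444.6 -12.7 182. ] [ 0.09  0.65 -0.24  2.03  0.31  0.5   1.2 ] [-0.1  1.4 -0.3] 0.5272639614432391
[[ 0.005 -0.002 -1.   ]
 [ 1.    -0.002  0.005]
 [-0.002 -1.     0.002]]
red [372.8 198.4] 270 [415.2  27.   47.2]
yellow [303.9 183.1] 287 [404.  -22.5  47.2]
green [276.7 207.9] 230 [421.7 -42.5  47.2]
blue [386.  231.4] 237 [439.6  37.6  47.2]
```

View pics/w1.png

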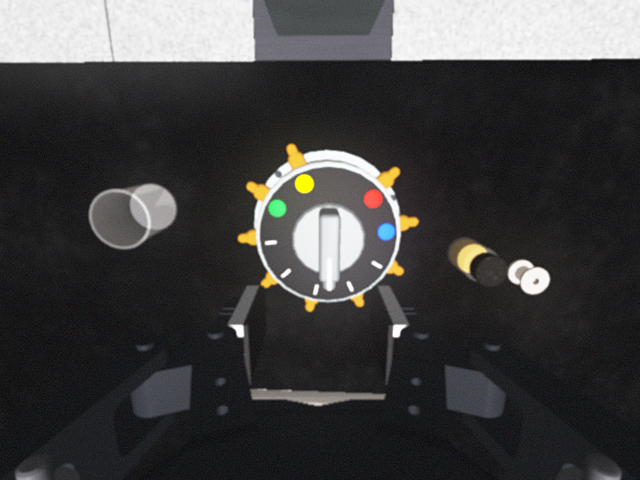

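```bash
cat > knob.py <<'E'
import sys,pickle
from h import *
from scipy.optimize import least_squares
s,p,d,m=pickle.load(open(sys.argv[1]+'.pkl','rb'))
mk=masks(p); pts={k:ray(m,*c,47.2) for k,(c,a) in mk.items()}
q=np.array([v[:2] for v in pts.values()])
c=least_squares(lambda x:np.hypot(*(q-x).T)-43,q.mean(0)+[20,0]).x
ang={k:np.degrees(np.arctan2(v[1]-c[1],v[0]-c[0])).round(1) for k,v in pts.items()}
print('centre',c.round(1),ang)
f=240/np.tan(np.radians(m['fovy'])/2)
v,u=np.mgrid[:480,:640]; z=d
C=np.stack([(u-m['cx'])/f*z,(v-m['cy'])/f*z,z],-1); W=(C-m['t'])@m['R']
r=np.hypot(W[...,0]-c[0],W[...,1]-c[1]); g=(d>0)
for nm,k in (('dial',g&(r>31)&(r<35)),('skirt',g&(r>20)&(r<24)&(W[...,2]<68)&(W[...,2]>44)),('bartop',g&(r<12)&(W[...,2]>70)&(W[...,2]<95))):
    print(nm,k.sum(),np.median(W[...,2][k]).round(1) if k.sum() else '')
k=g&(r<34)&(W[...,2]>72)&(W[...,2]<95)
X=W[k][:,:2]; mu=X.mean(0); w,V=np.linalg.eigh(np.cov((X-mu).T)); a=V[:,1]
rect=cv2.minAreaRect(X.astype(np.float32))
print('bar mean',mu.round(1),'dir deg',np.degrees(np.arctan2(a[1],a[0])).round(1),'rect',np.round(rect[0],1),np.round(rect[1],1),round(rect[2],1))
E
python3 knob.py w1; python3 - <<'E'
import cv2
p=cv2.imread('pics/w1.png')[140:315,235:425]; cv2.imwrite('pics/w1z.png',cv2.resize(p,None,fx=4,fy=3.4,interpolation=2))
E
```

```text
centre [443.5  -5.3] {'red': np.float64(131.2), 'yellow': np.float64(-156.5), 'green': np.float64(-120.3), 'blue': np.float64(95.1)}
dial 6690 218.5
skirt 818 56.1
bartop 737 83.9
bar mean [442.1  -5.8] dir deg 180.0 rect [445.   -5.6] [14.1 51.9] 89.7
```

View pics/w1z.png

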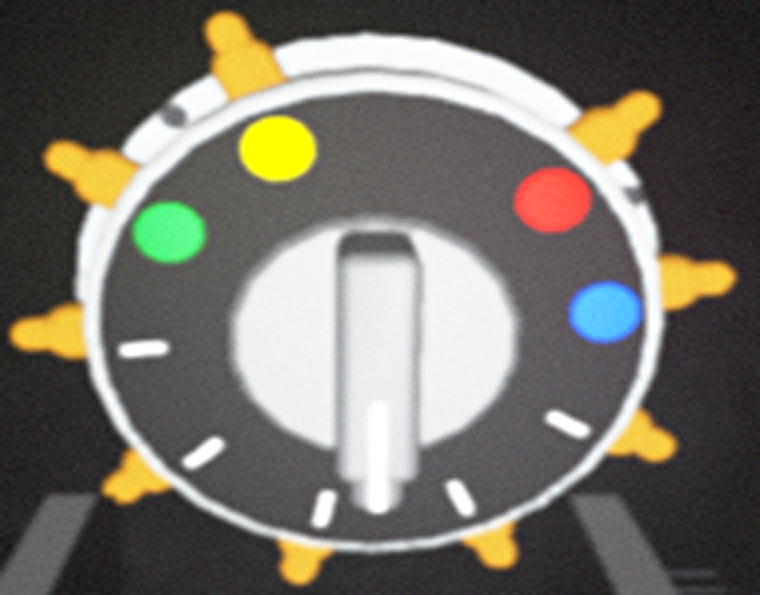

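Request:
arm_command(
  plan=[
    {"slide":[0.7,2.5,0.1],"delta_rot":[0,0,0],"fingers":4.5},
    {"slide":[0.7,5,0.1],"delta_rot":[0,0,0],"fingers":4.5},
    {"slide":[0.7,6.5,0.1],"delta_rot":[0,0,0],"fingers":4.5},
    {"slide":[0.7,6.5,0.1],"delta_rot":[0,0,0],"fingers":4.5},
    {"slide":[0.7,6.5,0.1],"delta_rot":[0,0,0],"fingers":4.5},
  ],
)

```text
t: 1.85
tool_pos: [443.4, -0.1, 118.8]
orientation: [-1.208, -1.211, 1.211]
contact_force: [-1.0, -0.3, 0.1]
gripper_width: 0.527
```

```bash
python3 look.py w2; python3 knob.py w2
```

```text
1.85 [ 4.434e+02 -1.000e-01  1.188e+02] [ 0.01  0.77 -0.15  2.09  0.36  0.3   1.13] [-1.  -0.3  0.1] 0.5270452337286601
[[-0.002 -0.    -1.   ]
 [ 1.     0.    -0.002]
 [ 0.    -1.     0.   ]]
red [366.5 217.4] 451 [415.1  26.9  47.2]
yellow [276.2 197.3] 481 [404.1 -22.5  47.2]
green [241.  228.8] 401 [421.7 -42.6  47.2]
blue [383.8 259.8] 385 [439.7  37.7  47.2]
centre [443.5  -5.3] {'red': np.float64(131.3), 'yellow': np.float64(-156.4), 'green': np.float64(-120.3), 'blue': np.float64(95.0)}
dial 7130 153.8
skirt 1388 56.1
bartop 1291 84.0
bar mean [441.2  -5.5] dir deg 179.8 rect [445.   -5.8] [51.9 13.9] 0.1
```

View pics/w2.png

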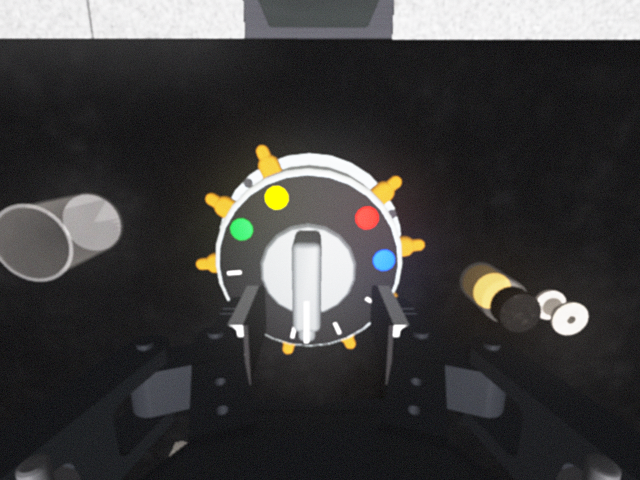

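Request:
arm_command(
  plan=[
    {"slide":[-0.5,0.5,0],"delta_rot":[0,0,0],"fingers":4.5},
    {"slide":[-0.5,2,0],"delta_rot":[0,0,0],"fingers":4.5},
    {"slide":[-0.5,3.7,0],"delta_rot":[0,0,0],"fingers":4.5},
    {"slide":[-0.5,3.7,0],"delta_rot":[0,0,0],"fingers":4.5},
    {"slide":[-0.5,3.7,0],"delta_rot":[0,0,0],"fingers":1.0},
    {"slide":[-0.5,3.7,0],"delta_rot":[0,0,0],"fingers":1.0},
    {"slide":[-0.5,3.7,0],"delta_rot":[0,0,0],"fingers":1.0},
    {"slide":[-0.5,3.7,0],"delta_rot":[0,0,0],"fingers":1.0},
    {"slide":[-0.5,3.7,0],"delta_rot":[0,0,0],"fingers":1.0},
    {"slide":[-0.5,3.7,0],"delta_rot":[0,0,0],"fingers":1.0},
  ],
  grip_force=60,
)

```text
t: 2.9
tool_pos: [443.8, -5.7, 81.6]
orientation: [-1.209, -1.211, 1.21]
contact_force: [2.0, 0.7, 5.4]
gripper_width: 0.154
```

```bash
python3 look.py w3
```

```text
2.9 [443.8  -5.7  81.6] [-0.01  0.85 -0.09  2.11  0.39  0.19  1.12] [2.  0.7 5.4] 0.15435335018952331
[[-0.001  0.001 -1.   ]
 [ 1.     0.    -0.001]
 [ 0.    -1.    -0.001]]
red [389.9 232.9] 659 [415.1  26.9  47.2]
yellow [279.3 208.5] 703 [404.1 -22.5  47.2]
green [236.4 246.9] 592 [421.7 -42.5  47.2]
blue [409.8 283.8] 582 [439.7  37.6  47.2]
```

View pics/w3.png

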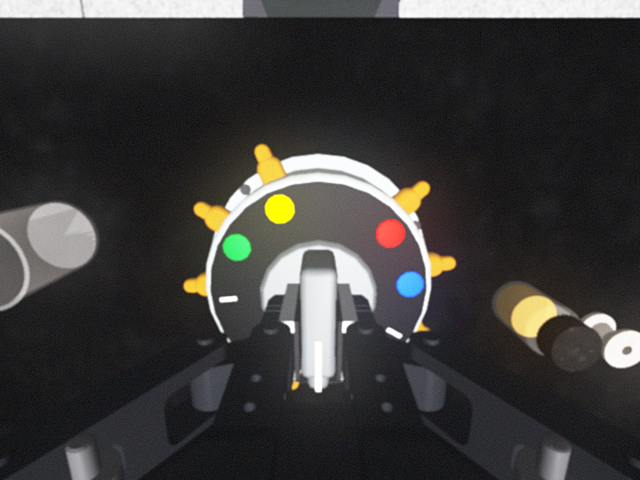

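Request:
arm_command(
  plan=[
    {"slide":[0,0.2,0],"delta_rot":[0,0,0],"fingers":1.0},
    {"slide":[0,0.4,0],"delta_rot":[0,0,0],"fingers":1.0},
    {"slide":[0,0.4,0],"delta_rot":[0,0,0],"fingers":1.0},
  ],
)

```text
t: 3.25
tool_pos: [443.9, -5.7, 78.3]
orientation: [-1.21, -1.211, 1.209]
contact_force: [-1.6, 1.3, 31.1]
gripper_width: 0.151
```

Request:
arm_command(
  plan=[
    {"slide":[0,-0.05,0],"delta_rot":[0,0.12,0],"fingers":1.0},
    {"slide":[0,-0.05,0],"delta_rot":[0,0.24,0],"fingers":1.0},
    {"slide":[0,-0.05,0],"delta_rot":[0,0.36,0],"fingers":1.0},
    {"slide":[0,-0.05,0],"delta_rot":[0,0.48,0],"fingers":1.0},
    {"slide":[0,-0.05,0],"delta_rot":[0,0.6,0],"fingers":1.0},
    {"slide":[0,-0.05,0],"delta_rot":[0,0.6,0],"fingers":1.0},
  ],
)

```text
t: 3.85
tool_pos: [443.9, -5.5, 78.4]
orientation: [-1.436, -0.755, 0.753]
contact_force: [0.6, 2.2, 20.0]
gripper_width: 0.148
```

Request:
arm_command(
  plan=[
    {"slide":[0,0,0],"delta_rot":[0,0.12,0],"fingers":1.0},
    {"slide":[0,0,0],"delta_rot":[0,0.24,0],"fingers":1.0},
    {"slide":[0,0,0],"delta_rot":[0,0.36,0],"fingers":1.0},
    {"slide":[0,0,0],"delta_rot":[0,0.48,0],"fingers":1.0},
    {"slide":[0,0,0],"delta_rot":[0,0.6,0],"fingers":1.0},
    {"slide":[0,0,0],"delta_rot":[0,0.72,0],"fingers":1.0},
    {"slide":[0,0,0],"delta_rot":[0,0.84,0],"fingers":1.0},
    {"slide":[0,0,0],"delta_rot":[0,0.96,0],"fingers":1.0},
    {"slide":[0,0,0],"delta_rot":[0,1.08,0],"fingers":1.0},
    {"slide":[0,0,0],"delta_rot":[0,1.2,0],"fingers":1.0},
    {"slide":[0,0,0],"delta_rot":[0,1.3,0],"fingers":1.0},
    {"slide":[0,0,0],"delta_rot":[0,1.3,0],"fingers":1.0},
  ],
)

```text
t: 5.05
tool_pos: [444.2, -5.4, 78.5]
orientation: [-1.554, 0.259, -0.262]
contact_force: [1.3, 4.1, 18.3]
gripper_width: 0.151
```

```bash
python3 look.py w4
```

```text
5.05 [444.2  -5.4  78.5] [-0.12  0.87  0.12  2.12 -0.53  0.18  0.14] [ 1.3  4.1 18.3] 0.15104660325399408
[[ 0.946  0.002  0.326]
 [-0.326  0.     0.946]
 [ 0.002 -1.     0.001]]
red [233.9 250. ] 701 [415.   26.8  47.2]
yellow [344.6 156.4] 587 [474.2  49.5  47.2]
green [301.1 380.1] 96 [420.6 -46.3  47.2]
blue [275.7 211.3] 177 [438.8  37.2  47.2]
```

View pics/w4.png

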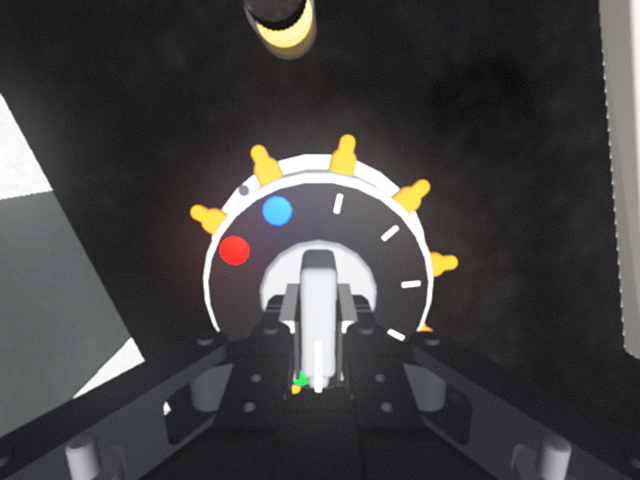

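Request:
arm_command(
  plan=[
    {"slide":[0,0,0],"delta_rot":[0,0.12,0],"fingers":1.0},
    {"slide":[0,0,0],"delta_rot":[0,0.12,0],"fingers":1.0},
    {"slide":[0,0,0],"delta_rot":[0,0.12,0],"fingers":4.5},
    {"slide":[0,0,0],"delta_rot":[0,0.12,0],"fingers":4.5},
    {"slide":[0,-0.4,0],"delta_rot":[0,0.12,0],"fingers":4.5},
    {"slide":[0,-0.9,0],"delta_rot":[0,0.12,0],"fingers":4.5},
    {"slide":[0,-2,0],"delta_rot":[0,0.12,0],"fingers":4.5},
    {"slide":[0,-3.5,0],"delta_rot":[0,0.12,0],"fingers":4.5},
    {"slide":[0,-3.5,0],"delta_rot":[0,0.12,0],"fingers":4.5},
  ],
)

```text
t: 6.0
tool_pos: [443.9, -5.6, 114.2]
orientation: [-1.542, 0.35, -0.353]
contact_force: [-0.3, 0.1, -0.7]
gripper_width: 0.527
```

```bash
python3 look.py w5; python3 - <<'E'
from h import *; import pickle
s,p,d,m=pickle.load(open('w5.pkl','rb')); c=np.array([443.6,-5.5])
f=240/np.tan(np.radians(m['fovy'])/2)
v,u=np.mgrid[:480,:640]
C=np.stack([(u-m['cx'])/f*d,(v-m['cy'])/f*d,d],-1); W=(C-m['t'])@m['R']
r=np.hypot(W[...,0]-c[0],W[...,1]-c[1]); g=d>0
for z0,z1 in ((50,66),(75,95)):
    k=g&(r<24)&(W[...,2]>z0)&(W[...,2]<z1); print(k.sum(),np.median(W[...,2][k]))
k=g&(r<32)&(W[...,2]>76)&(W[...,2]<95)
X=W[k][:,:2]; rect=cv2.minAreaRect(X.astype(np.float32)); print(rect)
w,V=np.linalg.eigh(np.cov(X.T)); print(np.degrees(np.arctan2(V[1,1],V[0,1])))
E
```

```text
6.0 [443.9  -5.6 114.2] [-0.18  0.8   0.21  2.1  -0.56  0.29  0.06] [-0.3  0.1 -0.7] 0.5265442765088288
[[ 0.901  0.002  0.433]
 [-0.433 -0.     0.901]
 [ 0.002 -1.     0.001]]
red [245.4 238.6] 483 [415.   26.9  47.2]
yellow [272.1 320.6] 313 [405.2 -23.2  47.2]
green [304.6 339.8] 55 [416.8 -42.7  47.2]
blue [276.2 202. ] 491 [439.4  37.4  47.2]
3627 60.3265118549054
2929 88.00380836447519
((442.78369140625, -6.663455963134766), (51.916133880615234, 14.001067161560059), 64.11671447753906)
63.912211827359236
```

View pics/w5.png

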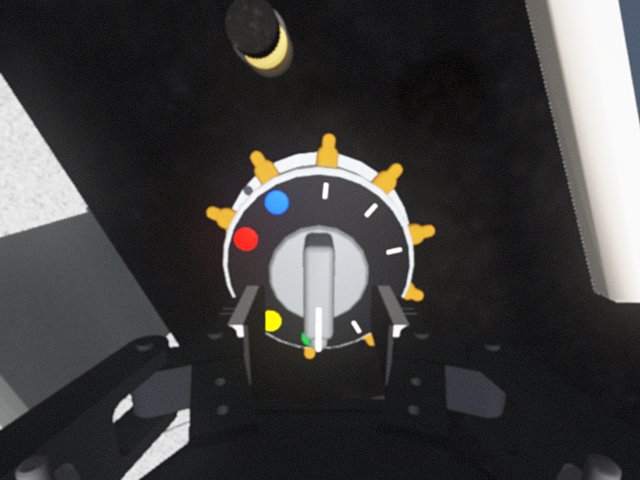

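Request:
arm_command(
  plan=[
    {"slide":[0,-3,0],"delta_rot":[0,0,0],"fingers":4.5},
    {"slide":[0,-7,0],"delta_rot":[0,0,0],"fingers":4.5},
    {"slide":[0,-10,0],"delta_rot":[0,0,0],"fingers":4.5},
    {"slide":[0,-10,0],"delta_rot":[0,0,0],"fingers":4.5},
    {"slide":[0,-10,0],"delta_rot":[0,0,0],"fingers":4.5},
  ],
)

```text
t: 6.55
tool_pos: [443.5, -5.4, 212.6]
orientation: [-1.542, 0.351, -0.351]
contact_force: [0.3, -0.1, -0.0]
gripper_width: 0.528
```

```bash
python3 look.py w6; python3 - <<'E'
from h import *; import pickle
from rig import optics
for n in ('w1','w5','w6'):
    s,p,d,m=pickle.load(open(n+'.pkl','rb')); c=np.array([443.6,-5.5])
    f=240/np.tan(np.radians(m['fovy'])/2)
    v,u=np.mgrid[:480,:640]
    C=np.stack([(u-m['cx'])/f*d,(v-m['cy'])/f*d,d],-1); W=(C-m['t'])@m['R']
    r=np.hypot(W[...,0]-c[0],W[...,1]-c[1]); g=d>0; z=W[...,2]
    q=lambda k:(int(k.sum()),round(float(np.median(z[k])),1))
    X=W[g&(r<32)&(z>76)&(z<95)][:,:2]; w,V=np.linalg.eigh(np.cov(X.T))
    print(n,'dial',q(g&(r>30)&(r<36)&(z>38)&(z<52)),'skirt',q(g&(r<25)&(z>50)&(z<66)),'top',q(g&(r<20)&(z>75)&(z<95)),'dir',np.degrees(np.arctan2(V[1,1],V[0,1])).round(1))
p,d=optics.get_image('scene'); cv2.imwrite('pics/scene1.png',p[:,:,::-1])
E
python3 knob.py w6
```

```text
6.55 [443.5  -5.4 212.6] [-0.3   0.63  0.42  2.   -0.44  0.6  -0.03] [ 0.3 -0.1 -0. ] 0.5280879539902472
[[ 0.902  0.     0.433]
 [-0.433  0.     0.902]
 [ 0.    -1.     0.   ]]
red [269.9 207.7] 230 [415.2  26.8  47.2]
yellow [285.5 265.2] 210 [404.2 -22.5  47.2]
green [313.  278.1] 120 [420.1 -43.2  47.2]
blue [290.9 182.7] 231 [439.6  37.4  47.2]
w1 dial (2026, 46.2) skirt (2288, 56.1) top (1279, 83.9) dir 179.9
w5 dial (3194, 46.1) skirt (4113, 60.3) top (2456, 88.1) dir 63.9
w6 dial (1661, 46.1) skirt (1904, 60.3) top (1030, 88.0) dir 63.9
centre [443.2  -5.9] {'red': np.float64(130.6), 'yellow': np.float64(-156.9), 'green': np.float64(-121.7), 'blue': np.float64(94.8)}
dial 3745 239.8
skirt 669 60.3
bartop 594 88.1
bar mean [444.1  -3.6] dir deg 63.9 rect [442.7  -6.6] [51.8 13.8] 64.1
```

View pics/w6.png

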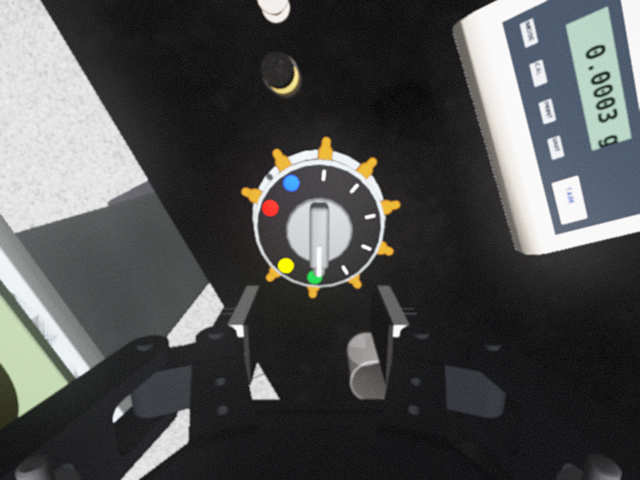

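View pics/scene1.png

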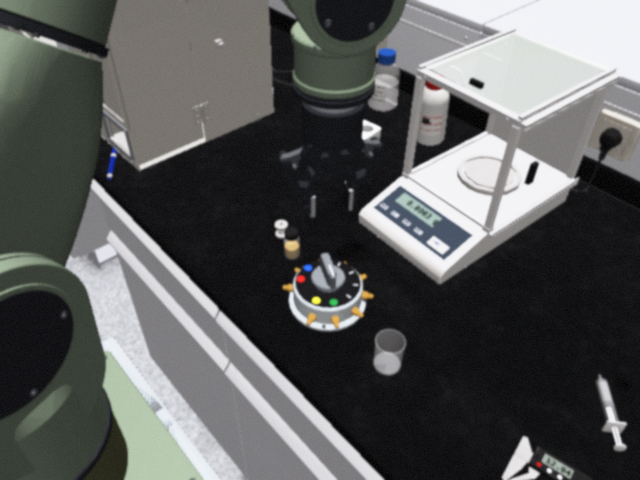

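The pictures show the pointer over the green disc (wrist view, about 317,275). The knob is fully up, with its top 41.9 mm above the dial against a nominal 42. The vial (290,245), beaker (389,352) and nozzle (281,228) in the scene view have not moved.

```bash
python3 -c "
from rig import hand_in
print(hand_in())"
```

```text
the job is handed in; nothing more can be done
None
```

The valve is switched to the green port and the knob has popped fully up there, so by its height it is locked. I gripped the bar, pushed it to the bottom stop, turned it about 2.0 rad clockwise and let go. It went up in the click on the first try, with no regrip needed.

- **Height:** in the last wrist view the bar top stood 41.9 mm and the skirt 14.2 mm above the dial, against 42 and 14 mm for fully up. Before the job the bar top was about 4 mm lower, not locked.
- **Angle:** the pointer is about 4.5° (0.08 rad) off the green mark, towards the dial's zero. That is within the 0.16 rad allowed.
- **Bystanders:** the vial, beaker and nozzle stand where they were in the first scene picture.
- **Forces and time:** the highest force I read was about 31 N, while pushing the knob to the bottom. The gripper was clear of everything at hand-in, after about 6.6 s.
- **Disagreements:** the valve centre came out 2 to 3 mm apart in y between the fixed cameras and the wrist camera. I used the wrist value.
- **Not tested:** I did not twist the knob to confirm the lock; I went by its height alone.

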